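# Find the stamped crate and send it to dispatch

### The arm

A 6-joint arm with a two-finger parallel gripper is mounted at the origin on the work surface. World frame = base frame: x ahead of the robot, y to its left, z up, the work surface at z = 0. Lengths are in m, angles in degrees, forces in N, time in s.
With the tool pointing down it reaches from about 0.4 to 0.825 m from the base axis. Payload 7 kg.
Tool frame: the origin (TCP) lies at the very end of the fingers, on their centre line; the grasp point (between the pads) lies 19 mm behind it (ctrl.tcp_to_grasp is the distance from the TCP to the grasp point, in m); z points along the fingers, x is the direction in which the jaws open and shut, and the axes are right-handed (so a half turn about z gives the same grasp; the last joint's range is limited). The gripper opens to 88 mm and grips with 3 to 60 N. Pads are 19 mm wide; open, the fingers measure 130 mm over their backs; the gripper's body (78 mm by 193 mm) begins 47 mm behind the grasp point.
Start: joints at [16.507, 20.546, 0.682, 0, -70.136, -16.507], TCP at [0.675, -0, 0.227] pointing down, gripper open.
Joint ranges: [-176.03, 176.03], [-82.01, 121.73], [-58.28, 71.71], [-173.87, 95.51], [-174.79, -0.11], [-173.66, 173.66]. Speed limits (degrees/s): [136.94, 136.94, 172.46, 180, 180, 180].

### API

Orientations are given as [roll, pitch, yaw] about the fixed x, y, z axes, in that order (R = Rz(yaw) Ry(pitch) Rx(roll)).
In Python, from plant import sensors, vision, ticket, ctrl gives the robot as it stands. The module is installed in compiled form; this text tells all that it offers.
- The arm moves only by the tool drive_tool, never from a script. Its argument "moves" is a list of rows, each a list of 6 numbers: the shift along the tool's x, y, z in units of 0.15 m (1.0 is 0.15 m), then the turn, a rotation vector about the tool's x, y, z in units of 60 degrees (1.0 is 60 degrees). In form: [[dx, dy, dz, rx, ry, rz], ...]. A call has 1 to 8 rows; each row is the pose to reach, as a shift and turn from the pose measured when the call began, along the tool's axes at that moment; what a row does not reach only later rows make up. A row lasts 1/10 s, in which the tool goes at most 50 mm and 8.59 degrees, less where a joint would pass 70% of its speed; a pose out of reach is approached as far as the arm can. A call with a number of a shift or a turn outside -1 to 1 is refused whole. A call with a gripper value outside its range is refused whole. "fingers" is the opening, from -1 (shut) to 1 (fully open), set as the call begins (left out, the last holds). The fingers move at their own pace and stop on an object; the grip force is fixed at half the most. Time passes only in rows, so rows that repeat a pose let the fingers close. It gives the time, the measured TCP pose, the force and the opening at its end, in the units of the state.
- sensors.get_obs(): the state, without advancing time (a new reading comes with each control period).
- vision.snapshot(name): name is "scene" or "side" or "wrist"; returns a dict with "pixels" (384x512x3 uint8, red, green, blue), "fx", "fy", "cx", "cy" (pixels), "R" (3x3) and "t" (3): a world point X has camera coordinates R X + t. Camera axes: x right, y down, z forward; pixel columns grow to the right and rows downward; lengths in m; the calibration is good to about 2 mm. A picture is of the moment at which its call begins. There is no depth.
- ticket.close_job(): hands the job in, once; it reports no verdict.
The state is a dict: "clock": time; "joint_pos": joint angles; "qvel": joint speeds; "tau": joint torques, N m; "tool_pos": TCP position; "orientation": TCP orientation; "force": force on the tool from outside, world axes, zero at the start; "moment": the same for the moment, N m; "opening": finger opening in m.
Only numpy, scipy, OpenCV 4.12 (cv2) and the standard library are available. Lean on these libraries where they do the work, as an engineer would, in place of code of your own. Each camera call takes 0.05 s, during which the arm holds its last target.

### The job

Tip both parts crates over onto their sides to see which one is stamped underneath. Only when both lie on their sides, push the stamped one along the bench, still on its side, until its middle is over the dark dispatch line. Use the fingers only to push: do not lift or carry a crate, keep the other crate away from the line, and leave the bottle, mug and jar alone.

Things in the scene. Friction and masses are not known exactly. Their poses are not given: they have to be found in the camera images.
- stamped_crate_mid (a point): centre (75 mm above the underside) of the stamped crate: light grey plastic parts crate, empty, open top, 90 (its x) by 120 (y) by 150 mm high (z); walls and floor 5 mm, about 0.35 kg, centre of mass 11 mm below this point. The underside bears a black stamp: a bold X about 65 by 83 mm. z points from underside to open top; x, as first placed, roughly away from the robot
- plain_crate_mid (a point): centre of the crate with a plain light grey underside, otherwise identical, same axes. The two start upright, one on the robot's left, one on its right, in either order, a wide (120 by 150 mm) side turned to the robot, give or take 0.2 rad of yaw
- stamped_crate: the stamped crate; origin at the centre of its underside, same axes. A level push near the top of its far side tips it about its near bottom edge without sliding; past about 35 degrees it falls by itself towards the robot and lies 90 mm high, the underside facing +x, where the scene camera sees it
- plain_crate: the crate without a stamp; origin at the centre of its underside, same axes. It tips in the same way
- dispatch_line_mid (a point): middle of the dispatch line: a straight strip of dark grey tape on the white bench, 400 by 25 mm, flat (nothing catches on it), lying between the two crates. x runs along the strip, roughly away from the robot; y across it to the left; z up
- bottle: Bystander: leave it alone. Amber glass bottle, 60 mm across, 130 mm high, origin at the centre of its foot
- mug: Bystander: leave it alone. White mug, 80 mm across, 90 mm high, origin at the centre of its foot
- jar: Bystander: leave it alone. Clear glass jar with white cap, 56 mm across, 70 mm high, origin at the centre of its foot

How it is judged:
By the outcome, as a careful person would: the job done as asked, in the order asked, and still so for the second after the job is handed in, with the robot touching nothing.
It also fails if it takes over 69 s, if anything falls off the work surface, if the arm or the gripper's body presses on something with over 40 N, if the wrist force passes 120 N, or if a joint passes its speed limit or range.

## Working session

There is one attempt and no reset: what is moved stays moved. The work goes in short steps, Python scripts to look and compute and a tool call to move; the robot and the scene stay as the last step left them, time stands still between calls to the robot, and variables do not carry over. Pictures are saved under pics/ and viewed, and the job is handed in when it is done.

Besides the shell and the picture viewer there is one more tool, called after ">>>" by a JSON object that holds its "op" and its "data". drive_tool: Moves the arm, as the interface text tells. Shifts and turns lie within -1 to 1; 1 stands for 0.15 m of shift or 60 degrees of turn. Its arguments: {"type":"object","properties":{"moves":{"type":"array"},"fingers":{"type":"number"}},"required":["moves"]}

```bash
mkdir -p pics; cat > h.py <<'E'
import numpy as np, cv2
from plant import sensors, vision, ticket, ctrl
def snap(n,fn):
    s=vision.snapshot(n); cv2.imwrite('pics/'+fn+'.png',cv2.cvtColor(np.asarray(s['pixels']),cv2.COLOR_RGB2BGR)); return s
def ray(s,u,v,z):
    R=np.array(s['R']);t=np.array(s['t']);c=-R.T@t
    d=R.T@np.array([(u-s['cx'])/s['fx'],(v-s['cy'])/s['fy'],1]);k=(z-c[2])/d[2];return c+k*d
def proj(s,X):
    p=np.array(s['R'])@np.array(X)+np.array(s['t']);return s['fx']*p[0]/p[2]+s['cx'],s['fy']*p[1]/p[2]+s['cy']
E
python3 - <<'E'
from h import *
import pickle
d={}
for n in ['scene','side']:
    d[n]=snap(n,n+'0'); s=d[n]; print(n,-np.array(s['R']).T@np.array(s['t']),np.round(s['R'],2).tolist())
pickle.dump(d,open('s0.pkl','wb'))
print(sensors.get_obs())
E
```

```text
scene [1.55866906 0.41616456 0.79122089] [[-0.41, 0.91, 0.02], [0.51, 0.25, -0.82], [-0.75, -0.33, -0.57]]
side [ 0.3913955  -0.86382557  1.02168879] [[0.97, -0.23, -0.01], [-0.17, -0.7, -0.69], [0.15, 0.68, -0.72]]
{'clock': 0.1, 'joint_pos': array([ 1.65064033e+01,  2.05865683e+01,  6.39320478e-01, -1.59020346e-02,
       -7.01361941e+01, -1.65059262e+01]), 'qvel': array([-0.1255959 , -0.0305615 ,  0.15253866, -0.01884467,  0.01760025,
       -0.0265026 ]), 'tau': array([-1.42273191e-03, -5.84165347e+01,  2.93752134e+01,  7.01551259e+00,
        1.01412315e-02, -6.66964229e-05]), 'tool_pos': array([ 6.74567108e-01, -4.34085741e-05,  2.25733021e-01]), 'orientation': array([-1.79990625e+02, -8.42508798e-02,  1.79995056e+02]), 'force': array([-0.06391597, -0.2198557 ,  0.38127651]), 'moment': array([0.00830338, 0.00769762, 0.04431522]), 'opening': 0.0873156650190321}
```

View pics/scene0.png

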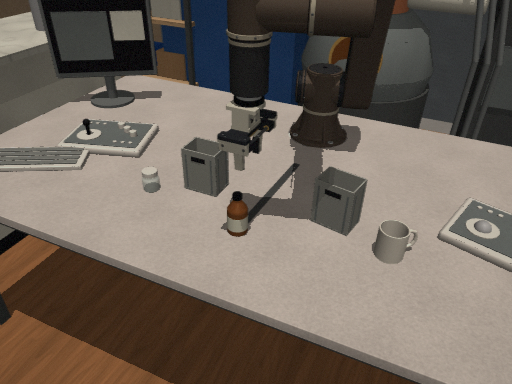

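View pics/side0.png

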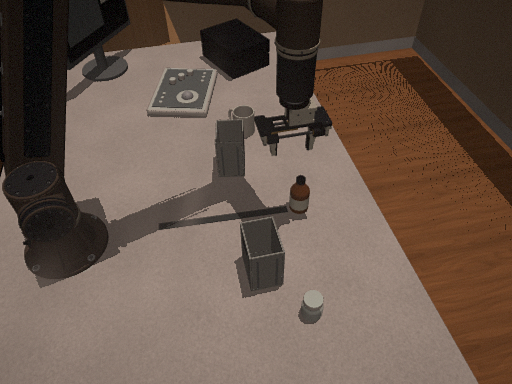

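The scene view shows crate A (robot's right) at about px (205,165), crate B (left) at (338,200), and the tape from (297,165) to (250,218) with the bottle at its far end (237,215). The mug is at (392,242) and the jar at (150,180). I'll zoom in for the corners.

```bash
python3 - <<'E'
import cv2
a=cv2.imread('pics/scene0.png');b=cv2.imread('pics/side0.png')
cv2.imwrite('pics/z1.png',cv2.resize(a[130:270,140:420],None,fx=2.85,fy=2.85,interpolation=cv2.INTER_CUBIC))
cv2.imwrite('pics/z2.png',cv2.resize(b[90:330,140:350],None,fx=2.5,fy=2.5,interpolation=cv2.INTER_CUBIC))
E
```

```text
(no output)
```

View pics/z1.png

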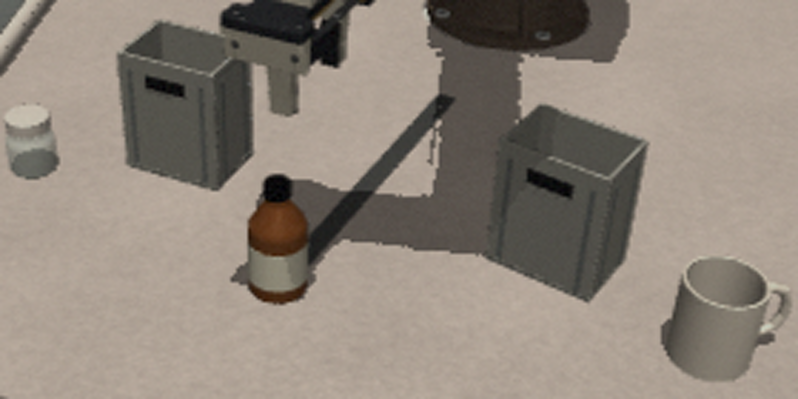

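View pics/z2.png

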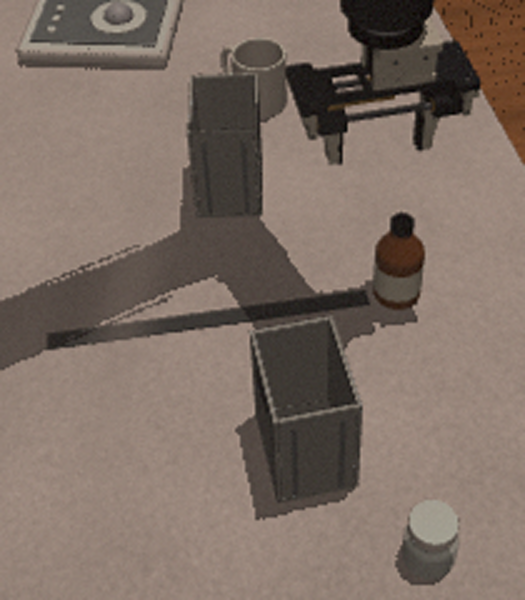

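```bash
python3 - <<'E'
from h import *
import pickle
d=pickle.load(open('s0.pkl','rb'));s=d['scene'];w=d['side']
S=lambda u,v,z,n:print(n,'scene',np.round(ray(s,140+u/2.85-.5+.18,130+v/2.85-.5+.18,z),3))
W=lambda u,v,z,n:print(n,'side',np.round(ray(w,140+u/2.5-.3,90+v/2.5-.3,z),3))
S(120,53,.15,'A top FR(far,right)');S(155,22,.15,'A top NR');S(208,72,.15,'A top FL')
S(127,164,0,'A bot FR');S(216,188,0,'A bot FL');S(251,150,0,'A bot NL')
W(252,331,.15,'A top NL');W(331,320,.15,'A top FL');W(361,405,.15,'A top FR');W(274,419,.15,'A top NR');W(280,501,0,'A bot NR');W(355,487,0,'A bot FR')
S(498,142,.15,'B top FR');S(545,106,.15,'B top NR');S(647,143,.15,'B top NL');S(600,180,.15,'B top FL');S(488,258,0,'B bot FR');S(588,300,0,'B bot FL');S(630,232,0,'B bot NL')
W(190,77,.15,'B top NL');W(257,77,.15,'B top FL');W(261,128,.15,'B top FR');W(191,131,.15,'B top NR');W(200,214,0,'B bot NR');W(262,215,0,'B bot FR')
S(438,97,0,'tape near r');S(455,98,0,'tape near l');S(312,265,0,'tape far-ish l')
W(47,335,0,'tape nl');W(48,349,0,'tape nr');W(367,289,0,'tape fl');W(369,303,0,'tape fr')
W(398,297,0,'bottle foot');S(278,292,0,'bottle foot');W(425,562,0,'jar');S(33,168,0,'jar');S(712,357,0,'mug');S(725,275,.09,'mugtop');W(260,55,.09,'mugtop')
S(278,180,.13,'bottletop');W(402,222,.13,'bottletop');S(27,112,.07,'jartop');W(433,522,.07,'jartop')
E
```

```text
A top FR(far,right) scene [ 0.584 -0.271  0.15 ]
A top NR scene [ 0.504 -0.276  0.15 ]
A top FL scene [ 0.578 -0.165  0.15 ]
A bot FR scene [ 0.581 -0.278 -0.   ]
A bot FL scene [ 0.578 -0.161  0.   ]
A bot NL scene [ 0.491 -0.162  0.   ]
A top NL side [ 0.495 -0.158  0.15 ]
A top FL side [ 0.579 -0.163  0.15 ]
A top FR side [ 0.581 -0.275  0.15 ]
A top NR side [ 0.494 -0.271  0.15 ]
A bot NR side [ 0.495 -0.274  0.   ]
A bot FR side [ 0.578 -0.276  0.   ]
B top FR scene [0.573 0.158 0.15 ]
B top NR scene [0.486 0.181 0.15 ]
B top NL scene [0.51  0.292 0.15 ]
B top FL scene [0.594 0.266 0.15 ]
B bot FR scene [0.565 0.16  0.   ]
B bot FL scene [0.587 0.274 0.   ]
B bot NL scene [0.453 0.286 0.   ]
B top NL side [0.501 0.289 0.15 ]
B top FL side [0.587 0.267 0.15 ]
B top FR side [0.571 0.163 0.15 ]
B top NR side [0.484 0.179 0.15 ]
B bot NR side [0.484 0.182 0.   ]
B bot FR side [0.566 0.16  0.   ]
tape near r scene [ 0.274 -0.005  0.   ]
tape near l scene [0.267 0.015 0.   ]
tape far-ish l scene [ 0.657 -0.003  0.   ]
tape nl side [0.266 0.018 0.   ]
tape nr side [ 0.266 -0.005  0.   ]
tape fl side [ 0.668 -0.003  0.   ]
tape fr side [ 0.664 -0.027  0.   ]
bottle foot side [ 0.703 -0.026  0.   ]
bottle foot scene [ 0.712 -0.015  0.   ]
jar side [ 0.625 -0.378  0.   ]
jar scene [ 0.636 -0.371  0.   ]
mug scene [0.618 0.403 0.   ]
mugtop scene [0.606 0.396 0.09 ]
mugtop side [0.615 0.395 0.09 ]
bottletop scene [ 0.701 -0.019  0.13 ]
bottletop side [ 0.701 -0.022  0.13 ]
jartop scene [ 0.627 -0.375  0.07 ]
jartop side [ 0.63  -0.373  0.07 ]
```

>>> {"op": "drive_tool", "data": {"moves": [[0.1,-1,0,0,0,1],[0.1,-1,0,0,0,1],[0.1,-1,0,0,0,1],[0.1,-1,0,0,0,1],[0.1,-1,0,0,0,1],[0.1,-1,0,0,0,1],[0.1,-1,0,0,0,1],[0.1,-1,0,0,0,1]], "fingers": 0.1}}

```text
clock: 0.9
tool_pos: [0.6593, -0.1501, 0.2252]
orientation: [-179.9, -0.1, 119.8]
force: [0.5, 0.4, -0.0]
opening: 0.0483
```

>>> {"op": "drive_tool", "data": {"moves": [[-0.35,-0.28,0,0,0,0.5],[-0.35,-0.28,0,0,0,0.5],[-0.35,-0.28,0,0,0,0.5],[-0.35,-0.28,0.3,0,0,0.5],[-0.35,-0.28,0.67,0,0,0.5],[-0.35,-0.28,0.67,0,0,0.5],[-0.35,-0.28,0.67,0,0,0.5]]}}

```text
clock: 1.6
tool_pos: [0.6481, -0.2166, 0.1239]
orientation: [-179.7, 0.0, 90.0]
force: [-0.1, -0.1, 1.1]
opening: 0.048
```

>>> {"op": "drive_tool", "data": {"moves": [[0,-0.2,0,0,0,0],[0,-0.33,0,0,0,0],[0,-0.38,0,0,0,0],[0,-0.43,0,0,0,0],[0,-0.49,0,0,0,0],[0,-0.55,0,0,0,0],[0,-0.6,0,0,0,0],[0,-0.65,0,0,0,0]]}}

```text
clock: 2.4
tool_pos: [0.5501, -0.2167, 0.1245]
orientation: [-179.7, 0.0, 90.1]
force: [2.1, -0.0, 1.1]
opening: 0.0484
```

```bash
python3 - <<'E'
from h import *
s=snap('side','side1')
E
```

```text
(no output)
```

View pics/side1.png

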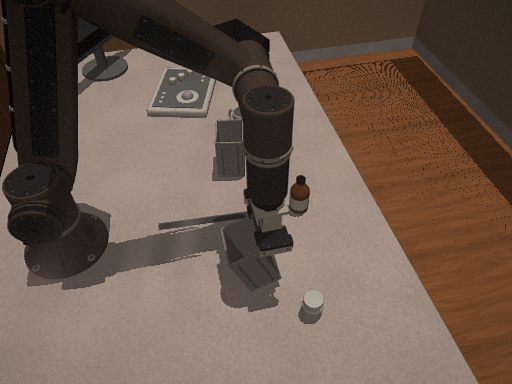

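The picture shows the right crate tilting about its near edge, with its rim now at about (240,225). I'll keep pushing.

>>> {"op": "drive_tool", "data": {"moves": [[0,-0.06,0,0,0,0],[0,-0.12,0,0,0,0],[0,-0.18,0,0,0,0],[0,-0.24,0,0,0,0],[0,-0.3,0,0,0,0],[0,-0.35,0,0,0,0],[0,-0.4,0,0,0,0],[0,-0.4,0,0,0,0]]}}

```text
clock: 3.25
tool_pos: [0.4877, -0.2166, 0.1248]
orientation: [-179.6, -0.0, 90.0]
force: [0.5, -0.4, -0.0]
opening: 0.0483
```

```bash
python3 - <<'E'
from h import *
s=snap('side','side2')
s=snap('scene','scene2')
E
```

```text
(no output)
```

View pics/side2.png

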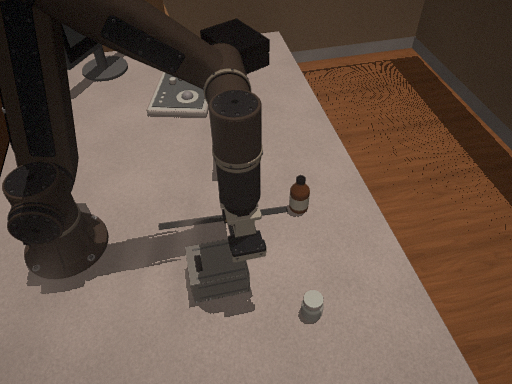

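View pics/scene2.png

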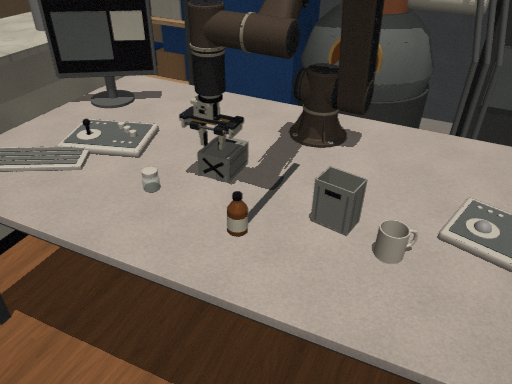

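The right crate lies on its side with the X visible at about (213,167), so it is the stamped one. Next I tip the left crate.

>>> {"op": "drive_tool", "data": {"moves": [[0,0.1,-0.3,0,0,0],[0,0.4,-0.6,0,0,0],[0.3,0.7,-0.73,0,0,0],[0.6,1,-0.73,0,0,0.1],[0.9,1,-0.73,0,0,0.17],[1,1,-0.73,0,0,0.17],[1,1,-0.73,0,0,0.17]]}}

```text
clock: 4.05
tool_pos: [0.6413, -0.0622, 0.2329]
orientation: [-179.6, 0.1, 80.1]
force: [-1.5, -0.0, -0.9]
opening: 0.0483
```

```bash
echo
```

>>> {"op": "drive_tool", "data": {"moves": [[0.33,0,0,0,0,0],[0.66,0,0,0,0,0],[1,0,0,0,0,0],[1,0,0,0,0,0]]}}

```text
clock: 4.45
tool_pos: [0.668, 0.0904, 0.2318]
orientation: [-179.6, 0.0, 80.3]
force: [-0.0, -0.9, -0.3]
opening: 0.0486
```

>>> {"op": "drive_tool", "data": {"moves": [[0.33,-0.1,0,0,0,0],[0.66,-0.25,0,0,0,0],[0.74,-0.25,0.3,0,0,0],[0.74,-0.25,0.6,0,0,0],[0.74,-0.25,0.72,0,0,0],[0.74,-0.25,0.72,0,0,0]]}}

```text
clock: 5.05
tool_pos: [0.6472, 0.205, 0.12]
orientation: [-179.3, 0.3, 80.3]
force: [-0.2, 0.0, 0.2]
opening: 0.0481
```

>>> {"op": "drive_tool", "data": {"moves": [[0,-0.2,0,0,0,0],[0,-0.33,0,0,0,0],[0,-0.38,0,0,0,0],[0,-0.43,0,0,0,0],[0,-0.49,0,0,0,0],[0,-0.55,0,0,0,0],[0,-0.6,0,0,0,0],[0,-0.65,0,0,0,0]]}}

```text
clock: 5.85
tool_pos: [0.5507, 0.2216, 0.1214]
orientation: [-179.3, 0.3, 80.3]
force: [2.7, -0.0, 3.6]
opening: 0.0481
```

>>> {"op": "drive_tool", "data": {"moves": [[0,-0.06,0,0,0,0],[0,-0.12,0,0,0,0],[0,-0.18,0,0,0,0],[0,-0.24,0,0,0,0],[0,-0.3,0,0,0,0],[0,-0.35,0,0,0,0],[0,-0.4,0,0,0,0],[0,-0.4,0,0,0,0]]}}

```text
clock: 6.65
tool_pos: [0.4906, 0.2318, 0.1221]
orientation: [-179.3, 0.3, 80.3]
force: [-0.1, -0.4, 0.8]
opening: 0.0483
```

>>> {"op": "drive_tool", "data": {"moves": [[0,0.1,-0.3,0,0,0],[0,0.4,-0.6,0,0,0],[0,0.7,-0.75,0,0,0],[0,1,-0.75,0,0,0],[0,1,-0.75,0,0,0]]}}

```text
clock: 7.15
tool_pos: [0.6444, 0.2057, 0.2327]
orientation: [-179.4, 0.3, 80.2]
force: [0.3, 0.2, -0.7]
opening: 0.0482
```

```bash
python3 - <<'E'
from h import *
import pickle
d={n:snap(n,n+'3') for n in ['scene','side']}
pickle.dump(d,open('s3.pkl','wb'))
import cv2
a=cv2.imread('pics/scene3.png');b=cv2.imread('pics/side3.png')
cv2.imwrite('pics/z3.png',cv2.resize(a[120:260,140:420],None,fx=2.85,fy=2.85,interpolation=cv2.INTER_CUBIC))
cv2.imwrite('pics/z4.png',cv2.resize(b[90:330,140:350],None,fx=2.5,fy=2.5,interpolation=cv2.INTER_CUBIC))
E
```

```text
(no output)
```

View pics/z3.png

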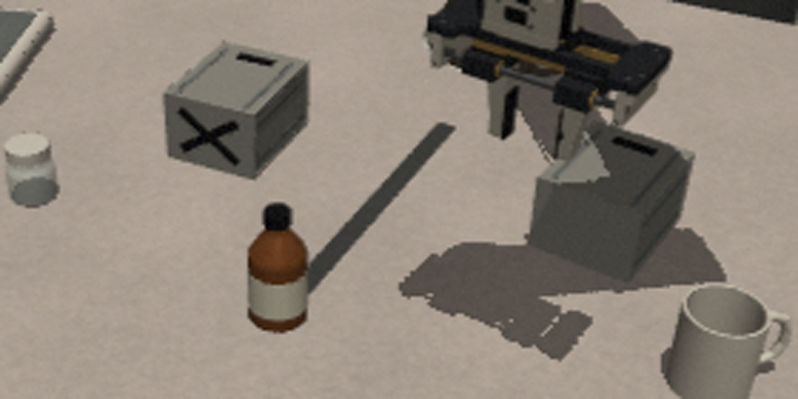

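View pics/z4.png

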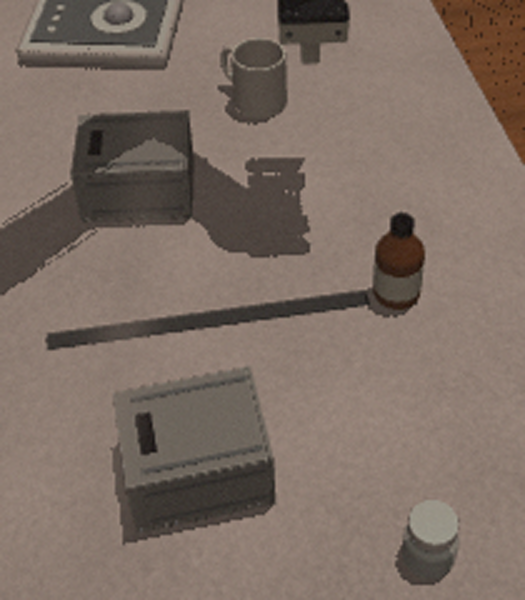

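Both crates lie on their sides. The X is on the right crate at zoom (210,138), and the left one's underside is plain. Next I measure the stamped crate's top corners and the tape.

```bash
python3 - <<'E'
from h import *
import pickle
d=pickle.load(open('s3.pkl','rb'));s=d['scene'];w=d['side']
S=lambda u,v,z,n:print(n,'scene',np.round(ray(s,140+u/2.85-.3,120+v/2.85-.3,z),3))
W=lambda u,v,z,n:print(n,'side',np.round(ray(w,140+u/2.5-.3,90+v/2.5-.3,z),3))
S(165,95,.09,'FR');S(255,117,.09,'FL');S(309,63,.09,'NL');S(225,42,.09,'NR')
S(168,157,0,'bot FR');S(254,177,0,'bot FL');S(306,122,0,'bot NL')
W(249,370,.09,'FL');W(270,458,.09,'FR');W(125,488,.09,'NR');W(115,393,.09,'NL')
W(273,506,0,'bot FR');W(131,532,0,'bot NR')
S(438,126,0,'tape nr');S(455,127,0,'tape nl');S(312,293,0,'tape l')
E
```

```text
FR scene [ 0.497 -0.271  0.09 ]
FL scene [ 0.496 -0.152  0.09 ]
NL scene [ 0.349 -0.154  0.09 ]
NR scene [ 0.345 -0.274  0.09 ]
bot FR scene [ 0.493 -0.275  0.   ]
bot FL scene [ 0.486 -0.161  0.   ]
bot NL scene [ 0.342 -0.161  0.   ]
FL side [ 0.488 -0.162  0.09 ]
FR side [ 0.487 -0.276  0.09 ]
NR side [ 0.34  -0.276  0.09 ]
NL side [ 0.343 -0.158  0.09 ]
bot FR side [ 0.487 -0.278  0.   ]
bot NR side [ 0.335 -0.273  0.   ]
tape nr scene [ 0.276 -0.005  0.   ]
tape nl scene [0.268 0.016 0.   ]
tape l scene [ 0.657 -0.003  0.   ]
```

>>> {"op": "drive_tool", "data": {"moves": [[-0.33,0,0,0,0,-0.14],[-0.66,0,0,0,0,-0.28],[-1,0,0,0,0,-0.43],[-1,-0.1,0,0,0,-0.57],[-1,-0.2,0,0,0,-0.71],[-1,-0.2,0,0,0,-0.86],[-1,-0.2,0,0,0,-1],[-1,-0.2,0,0,0,-1]]}}

```text
clock: 8.05
tool_pos: [0.5846, 0.0637, 0.2328]
orientation: [-179.3, -0.5, 140.4]
force: [1.0, 1.0, 1.0]
opening: 0.0483
```

>>> {"op": "drive_tool", "data": {"moves": [[-0.1,-0.33,0,0,0,-0.14],[-0.2,-0.66,0,0,0,-0.28],[-0.2,-1,0,0,0,-0.43],[-0.2,-1,0,0,0,-0.57],[-0.2,-1,0,0,0,-0.66],[-0.2,-1,0,0,0,-0.66]]}}

```text
clock: 8.65
tool_pos: [0.5113, -0.0711, 0.2344]
orientation: [-179.8, -0.8, 179.8]
force: [0.1, -0.3, -0.3]
opening: 0.0482
```

>>> {"op": "drive_tool", "data": {"moves": [[0,-0.33,0,0,0,0],[0,-0.66,0,0,0,0],[0.2,-1,0,0,0,0],[0.4,-1,0,0,0,0],[0.4,-1,0,0,0,0]]}}

```text
clock: 9.15
tool_pos: [0.4473, -0.2218, 0.2354]
orientation: [-179.8, -0.9, 179.3]
force: [1.1, 0.6, 0.6]
opening: 0.0484
```

>>> {"op": "drive_tool", "data": {"moves": [[0.14,-0.33,0,0,0,0],[0.14,-0.7,0,0,0,0],[0.14,-0.75,0.3,0,0,0],[0.14,-0.75,0.6,0,0,0],[0.14,-0.75,0.9,0,0,0],[0.14,-0.75,1,0,0,0],[0.14,-0.75,1,0,0,0]]}}

```text
clock: 9.85
tool_pos: [0.421, -0.3331, 0.0832]
orientation: [-180.0, -1.2, 179.0]
force: [0.5, -0.0, -0.4]
opening: 0.0484
```

>>> {"op": "drive_tool", "data": {"moves": [[-0.04,0,0.15,0,-0.02,-0.017],[-0.04,0,0.25,0,-0.02,-0.017],[-0.04,0.1,0.25,0,-0.02,-0.017],[-0.04,0.2,0.25,0,-0.02,-0.017],[-0.04,0.27,0.25,0,-0.02,-0.017],[-0.04,0.34,0.25,0,-0.02,-0.017],[-0.04,0.41,0.25,0,-0.02,-0.017],[-0.04,0.48,0.25,0,-0.02,-0.017]]}}

```text
clock: 10.65
tool_pos: [0.4281, -0.2605, 0.0463]
orientation: [-179.9, 0.1, -179.9]
force: [-0.2, -2.8, 2.2]
opening: 0.0484
```

```bash
python3 - <<'E'
from h import *
s=snap('side','side4')
s=snap('scene','scene4')
E
```

```text
(no output)
```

View pics/side4.png

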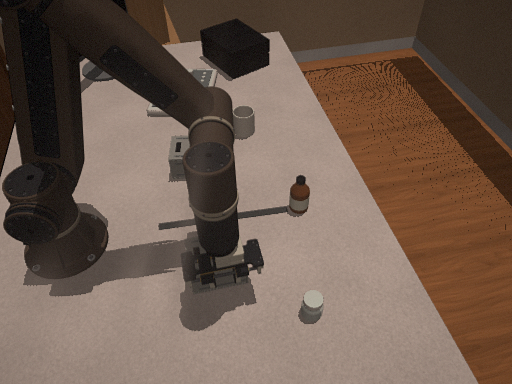

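The crate at about (222,262) is being pushed squarely. I'll carry on.

>>> {"op": "drive_tool", "data": {"moves": [[0,0.08,0,0,0,0],[0,0.16,0,0,0,0],[0,0.24,0,0,0,0],[0,0.32,0,0,0,0],[0,0.4,0,0,0,0],[0,0.48,0,0,0,0],[0,0.56,0,0,0,0],[0,0.64,0,0,0,0]]}}

```text
clock: 11.55
tool_pos: [0.427, -0.1628, 0.0457]
orientation: [-180.0, -0.0, -179.9]
force: [0.3, -2.0, 0.5]
opening: 0.0482
```

>>> {"op": "drive_tool", "data": {"moves": [[0,0.07,0,0,0,0],[0,0.14,0,0,0,0],[0,0.21,0,0,0,0],[0,0.28,0,0,0,0],[0,0.34,0,0,0,0],[0,0.4,0,0,0,0],[0,0.44,0,0,0,0],[0,0.44,0,0,0,0]]}}

```text
clock: 12.35
tool_pos: [0.4269, -0.096, 0.0456]
orientation: [180.0, -0.0, -179.8]
force: [0.3, 1.1, -0.1]
opening: 0.0481
```

```bash
python3 - <<'E'
from h import *
import pickle
d={n:snap(n,n+'5') for n in ['scene','side']}
pickle.dump(d,open('s5.pkl','wb'))
import cv2
a=cv2.imread('pics/scene5.png');b=cv2.imread('pics/side5.png')
cv2.imwrite('pics/z5.png',cv2.resize(a[120:260,140:420],None,fx=2.85,fy=2.85,interpolation=cv2.INTER_CUBIC))
cv2.imwrite('pics/z6.png',cv2.resize(b[90:330,140:350],None,fx=2.5,fy=2.5,interpolation=cv2.INTER_CUBIC))
E
```

```text
(no output)
```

View pics/z5.png

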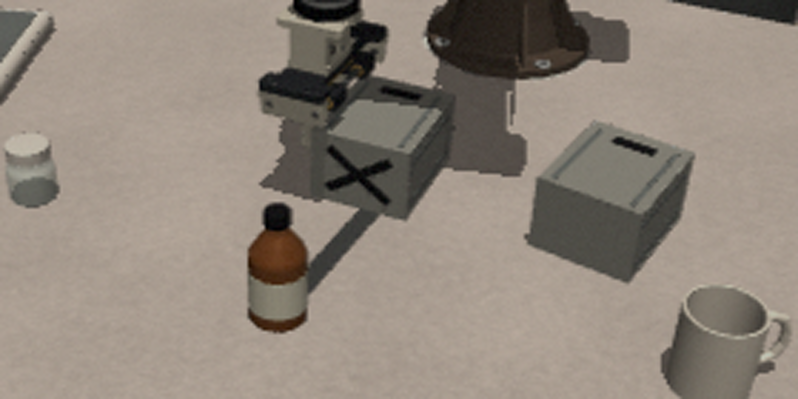

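View pics/z6.png

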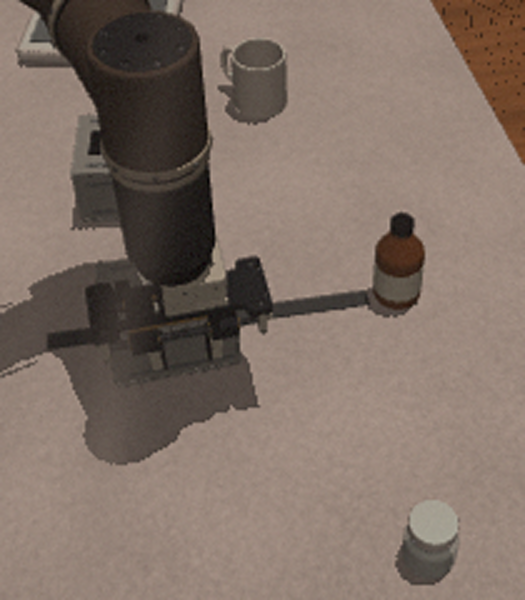

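```bash
python3 - <<'E'
from h import *
import pickle
d=pickle.load(open('s5.pkl','rb'));s=d['scene'];w=d['side']
S=lambda u,v,z,n:print(n,'scene',np.round(ray(s,140+u/2.85-.3,120+v/2.85-.3,z),3))
W=lambda u,v,z,n:print(n,'side',np.round(ray(w,140+u/2.5-.3,90+v/2.5-.3,z),3))
S(407,156,.09,'FL');S(456,98,.09,'NL');S(315,194,0,'bot FR');S(405,217,0,'bot FL');S(449,150,0,'bot NL')
S(360,174,.045,'X centre')
W(240,372,0,'bot FR');W(117,383,0,'bot NR')
E
```

```text
FL scene [0.497 0.035 0.09 ]
NL scene [0.351 0.04  0.09 ]
bot FR scene [ 0.487 -0.079  0.   ]
bot FL scene [0.484 0.033 0.   ]
bot NL scene [0.325 0.028 0.   ]
X centre scene [ 0.489 -0.023  0.045]
bot FR side [ 0.486 -0.094  0.   ]
bot NR side [ 0.342 -0.076  0.   ]
```

>>> {"op": "drive_tool", "data": {"moves": [[0,0.04,0,0,0,0],[0,0.08,0,0,0,0],[0,0.11,0,0,0,0],[0,0.14,0,0,0,0],[0,0.15,0,0,0,0],[0,0.16,0,0,0,0],[0,0.16,0,0,0,0]]}}

```text
clock: 13.15
tool_pos: [0.4269, -0.0723, 0.0456]
orientation: [180.0, 0.0, -179.9]
force: [-0.3, 0.9, -0.1]
opening: 0.0477
```

>>> {"op": "drive_tool", "data": {"moves": [[0,-0.1,0,0,0,0],[0,-0.4,0,0,0,0],[0,-0.6,-0.2,0,0,0],[0,-0.9,-0.5,0,0,0],[0,-1,-0.8,0,0,0],[0,-1,-1,0,0,0],[0,-1,-1,0,0,0]]}}

```text
clock: 13.85
tool_pos: [0.4303, -0.2243, 0.2012]
orientation: [-179.9, 0.5, -179.9]
force: [0.3, 0.2, -1.2]
opening: 0.0484
```

>>> {"op": "drive_tool", "data": {"moves": [[0,-0.33,-0.2,0,0,0],[0,-0.66,-0.2,0,0,0],[0,-0.66,-0.2,0,0,0]]}}

```text
clock: 14.15
tool_pos: [0.4306, -0.3266, 0.2323]
orientation: [-179.8, 0.6, 180.0]
force: [0.2, -0.3, -0.4]
opening: 0.0482
```

```bash
python3 - <<'E'
from h import *
import pickle
d={n:snap(n,n+'7') for n in ['scene','side']}
pickle.dump(d,open('s7.pkl','wb'))
import cv2
a=cv2.imread('pics/scene7.png');b=cv2.imread('pics/side7.png')
cv2.imwrite('pics/z7.png',cv2.resize(a[120:260,140:420],None,fx=2.85,fy=2.85,interpolation=cv2.INTER_CUBIC))
cv2.imwrite('pics/z8.png',cv2.resize(b[90:330,140:350],None,fx=2.5,fy=2.5,interpolation=cv2.INTER_CUBIC))
E
```

```text
(no output)
```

View pics/z7.png

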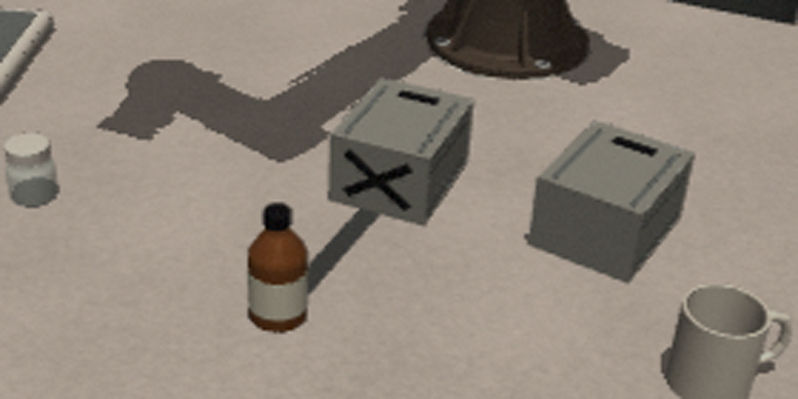

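View pics/z8.png

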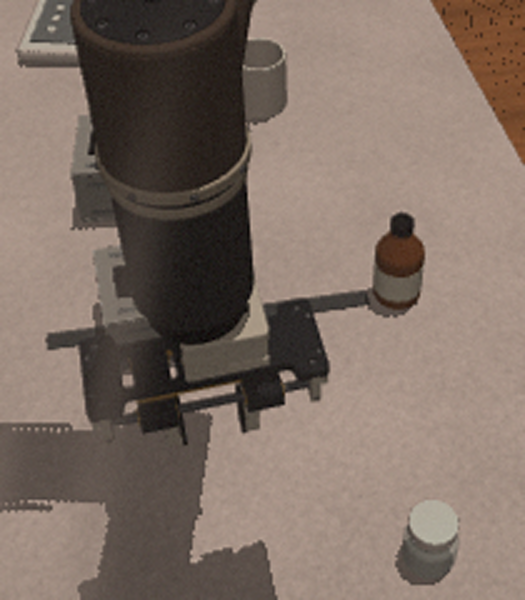

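>>> {"op": "drive_tool", "data": {"moves": [[-0.3,0,0,0,0,0],[-0.6,0,0,0,0,0],[-1,0,0,0,0,0],[-1,0,0,0,0,0]]}}

```text
clock: 14.65
tool_pos: [0.5835, -0.3231, 0.2299]
orientation: [-179.9, 0.4, -180.0]
force: [0.0, 0.1, -1.1]
opening: 0.0481
```

```bash
python3 - <<'E'
from h import *
import pickle
d={n:snap(n,n+'9') for n in ['scene','side']}
s=d['scene']
S=lambda u,v,z,n:print(n,'scene',np.round(ray(s,140+u/2.85-.3,120+v/2.85-.3,z),3))
S(330,136,.09,'FR');S(427,158,.09,'FL');S(474,99,.09,'NL');S(384,79,.09,'NR');S(332,202,0,'bot FR');S(424,223,0,'bot FL');S(378,180,.045,'X')
pickle.dump(d,open('s9.pkl','wb'))
import cv2
b=cv2.imread('pics/side9.png')
cv2.imwrite('pics/z9.png',cv2.resize(b[90:330,140:350],None,fx=2.5,fy=2.5,interpolation=cv2.INTER_CUBIC))
E
```

```text
FR scene [ 0.496 -0.058  0.09 ]
FL scene [0.491 0.057 0.09 ]
NL scene [0.344 0.06  0.09 ]
NR scene [ 0.346 -0.055  0.09 ]
bot FR scene [ 0.493 -0.055  0.   ]
bot FL scene [0.486 0.057 0.   ]
X scene [0.491 0.    0.045]
```

View pics/z9.png

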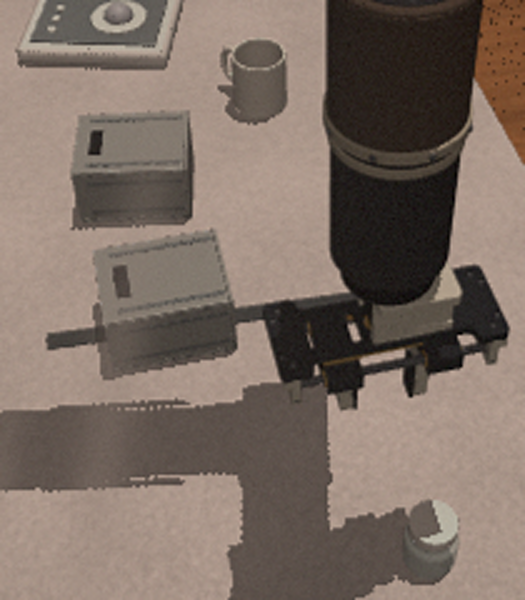

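```bash
python3 - <<'E'
from h import *
print(ticket.close_job())
E
```

```text
the job is handed in; nothing more can be done
None
```

I tipped both crates onto their sides towards the robot. The right-hand one bears the X, so I then pushed it along the bench with the fingers, still on its side, onto the dispatch line, and handed the job in.

- **Stamped crate:** my last measurement, from the scene camera, puts its middle at about (0.417, 0.001). The line passes y ≈ -0.002 there, so the crate is within a few millimetres of it. The finger position when pushing ended gave y ≈ -0.003, which agrees within calibration error. I only checked the final side view by eye.
- **Everything else:** the plain crate lies on its side at roughly y ≈ 0.23, well clear of the line. The bottle, mug and jar look undisturbed.
- **Robot:** it was clear of everything when I handed in, at about 14.8 s. Of the force readings, taken at the end of each move, the highest was under 5 N. No check failed.

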